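# Lay out the bar-end and indicator parts

### The job

Lay the parts from the tray out on the green mat, in this order: stand the chrome bar-end weight midway between the saucer and the black lamp housing, on the line between their centres; lay the feeler gauge flat 7 cm behind the weight (centre to centre, on the side away from the robot), parallel to the row; stand the blue bolt cup 9 cm in front of the saucer (centre to centre, towards the mat's yellow stripe); last, seat the yellow lens, dome up, on top of the housing. Behind and in front are square to the row of saucer and housing; leave the red lens and the black weight where they are on the tray.

Things in the scene. Friction and masses are not known exactly. Their poses are not given: they have to be found in the camera images.
- chrome_weight: Chrome (bright silver) handlebar end weight, upright cylinder 34 mm diameter, 44 mm tall, dark band near its top; starts on the tray. Origin: centre of its underside, z up.
- feeler_gauge: Folded steel feeler gauge, a flat bar with round ends 102 mm long, 16 mm wide, 12 mm thick, lying flat; starts on the tray, lying within about 20 degrees of the tray's x axis. Origin: centre of its underside; x along its length, z up. Either way round is the same.
- bolt_cup: Blue plastic cup of bolts, round, 44 mm diameter, 38 mm tall, straight sides; starts upright on the tray. Origin: centre of its underside, z up. (The cups on the white turntable at the back of the table are of other colours and not part of this job.)
- yellow_lens: Yellow round indicator lens: straight-sided band 48 mm diameter and 20 mm high, domed above it to 32 mm total height, flat underside; starts dome up on the tray. Origin: centre of its underside, z up.
- black_weight: Black handlebar end weight, same shape and size as the chrome one; not part of this job, stays on the tray. Origin: centre of its underside.
- red_lens: Red indicator lens, same shape and size as the yellow one; not part of this job, stays on the tray. Origin: centre of its underside.
- saucer: White ceramic saucer of circlips, 100 mm diameter, 15 mm high (circlips to 19 mm), fixed on the mat at one end of the row, 110 mm from the mat's middle along the mat's +y or -y. Origin: centre of its underside, which is on the mat's upper face; axes parallel to the mat's.
- housing: Black round indicator lamp housing, 64 mm diameter, fixed on the mat at the other end of the row, 110 mm from the mat's middle. Its open top is a shallow round seat: floor 22 mm above its underside, rim 3 mm higher, 58 mm inside diameter, for the 48 mm lens. A horizontal stub, 14 mm thick, with its axis 11 mm up, points out of its far side (+x). Origin: centre of its underside, on the mat's upper face; axes parallel to the mat's.
- mat: Green rubber layout mat, 260 mm (x) by 340 mm (y), 3 mm thick, fixed, turned up to 15 degrees. Origin: middle of its underside, which is also midway between saucer and housing. Its y axis is the line of the row; its x axis points away from the robot, square to the row ('behind'); a yellow stripe runs along its front edge, nearest the robot (-x, 'in front').
- tray: Fixed stainless tray with a grey floor, 250 mm (x) by 320 mm (y), floor 3 mm thick, rim 10 mm high, on the other side of the table from the mat. The six loose things stand on its floor about 100 mm apart along y and 120 mm along x. Origin: middle of its underside; x points away from the robot, z up.

How it is judged:
On the way, in this order (a step that is already met when the one before it is completed fails the run):
1. the chrome weight stands released midway between saucer and housing (horizontal distance between chrome_weight and mat below 0.012 m and z of chrome_weight in the frame of mat between 0 and 0.007 m and angle between chrome_weight's own z axis and vertical below 0.1 rad and linear speed of chrome_weight below 0.02 m/s and angular speed of chrome_weight below 0.2 rad/s and contact force between chrome_weight and the fingers below 0.5 N), for 0.2 s.
2. the feeler gauge lies released behind the weight, parallel to the row (all of step 1 and horizontal distance between feeler_gauge and chrome_weight between 0.055 and 0.085 m and x of feeler_gauge in the frame of mat above 0.03 m and y of feeler_gauge in the frame of mat between -0.02 and 0.02 m and angle between the x axis of feeler_gauge and the y axis of mat, either way round below 0.17 rad and z of feeler_gauge in the frame of mat between 0 and 0.007 m and angle between feeler_gauge's own z axis and vertical below 0.1 rad and linear speed of feeler_gauge below 0.02 m/s and angular speed of feeler_gauge below 0.2 rad/s and contact force between feeler_gauge and the fingers below 0.5 N), for 0.2 s.
3. the blue bolt cup stands released in front of the saucer (all of step 2 and x of bolt_cup in the frame of saucer between -0.105 and -0.075 m and y of bolt_cup in the frame of saucer between -0.015 and 0.015 m and z of bolt_cup in the frame of saucer between -0.003 and 0.004 m and angle between bolt_cup's own z axis and vertical below 0.1 rad and linear speed of bolt_cup below 0.02 m/s and angular speed of bolt_cup below 0.2 rad/s and contact force between bolt_cup and the fingers below 0.5 N), for 0.2 s.
4. the yellow lens is seated, released, on the housing (all of step 3 and horizontal distance between yellow_lens and housing below 0.008 m and z of yellow_lens in the frame of housing between 0.019 and 0.0245 m and angle between yellow_lens's own z axis and vertical below 0.08 rad and linear speed of yellow_lens below 0.02 m/s and angular speed of yellow_lens below 0.2 rad/s and contact force between yellow_lens and the fingers below 0.5 N), for 0.2 s.
At the end, for the whole second after the job is handed in: All released, at rest, level on mat or seat. Weight within 12 mm of the midpoint; gauge 55-85 mm behind the weight, within 20 mm of the mat's middle line and about 10 degrees of parallel; cup 75-105 mm in front of the saucer, 15 mm sideways; lens in the seat within 8 mm of its centre (all of step 4); the robot touches nothing.
It fails at once if the red lens or the black weight is shifted more than 30 mm (distance of any of red_lens, black_weight from where it was at the start of the episode above 0.03 m).
It also fails if it takes over 128 s, if anything falls off the work surface, if the arm or the gripper's body presses on something with over 40 N, if the wrist force passes 120 N, or if a joint passes its speed limit or range.

### The arm

A 7-joint arm with a two-finger parallel gripper is mounted at the origin on the work surface. World frame = base frame: x ahead of the robot, y to its left, z up, the work surface at z = 0. Lengths are in m, angles in rad, forces in N, time in s.
With the tool pointing down it reaches from about 0.4 to 0.875 m from the base axis. Payload 19.3 kg.
Tool frame: the origin (TCP) lies midway between the tips of the shut fingers; the grasp point (between the pads) lies 19 mm behind it; z points along the fingers, y is the line along which they close (so a half turn about z gives the same grasp; the last joint's range is limited). The gripper opens to 85 mm and grips with 20 to 120 N. Pads are 22 mm wide; open, the fingers measure 114 mm over their backs; the gripper's body (76 mm by 85 mm) begins 54 mm behind the grasp point. The pads swing forward as they close: fully open they stand 13 mm farther back than shut.
Start: joints at [-1.345, 0.521, -0.036, 1.599, 0.021, 1.021, -0.113], TCP at [0.182, 0.598, 0.231] pointing down, gripper open.
Joint ranges: [-2.91, 2.91], [-0.3, 2.13], [-1.5, 1.42], [0.17, 2.43], [-1.26, 4.41], [0.16, 1.93], [-2.52, 2.52]. Speed limits (rad/s): [1.89, 1.89, 2.39, 2.39, 3.01, 3.01, 3.01].

### API

Orientations are given as [roll, pitch, yaw] about the fixed x, y, z axes, in that order (R = Rz(yaw) Ry(pitch) Rx(roll)).
In Python, from workcell import * gives the robot as it stands. The module is installed in compiled form; this text tells all that it offers.
- The arm moves only by the tool play_rows, never from a script. Its argument "deltas" is a list of rows, each a list of 7 numbers: the shift along the tool's x, y, z in units of 500 mm (1.0 is 500 mm), then the turn, a rotation vector about the tool's x, y, z in units of 120 degrees (1.0 is 120 degrees), then the closure, from 0 (fully open) to 1 (shut). A call has 1 to 10 rows; each row is the pose to reach, as a shift and turn from the pose commanded when the call began, along the tool's axes at that moment; what a row does not reach only later rows make up. A row lasts 1/10 s, in which the tool goes at most 50 mm and 8.59 degrees, less where a joint would pass 70% of its speed; a pose out of reach is approached as far as the arm can. A call with a number of a shift or a turn outside -1 to 1 is refused whole. A call with a gripper value outside its range is refused whole. The fingers move at their own pace and stop on an object; "newtons" is the grip in N (left out, the last holds). Time passes only in rows, so rows that repeat a pose let the fingers close. It gives the time, the measured TCP pose, the force, the opening and the grip force at its end, in the units of the state.
- observe(): the state, without advancing time (a new reading comes with each control period).
- grab_frame(name): name is "scene" or "top" or "wrist"; returns the picture (400x640x3 uint8, red, green, blue); there is no depth.
- get_calibration(name): a dict with "fovy" (degrees; the focal length in pixels is half the picture's height over the tangent of half this angle, whatever the lens; pixels are square), "cx", "cy" (the principal point, pixels), "xyz" and "rotation" of the camera in the world. Camera axes: x right, y down, z forward; pixel columns grow to the right and rows downward; lengths in m; the calibration is good to about 2 mm. The wrist camera is an equidistant fisheye: a pixel r from the principal point sees the ray r / f radians off the axis. A picture is of the moment at which its call begins: read the wrist's pose just before it. get_calibration takes no time and is no camera call; for the wrist camera it gives the pose at the moment of the call.
- job_done(): hands the job in; it is judged then, once.
The state is a dict: "clock": time; "qpos": joint angles; "qd": joint speeds; "joint_efforts": joint torques, N m; "position": TCP position; "tool_rot": TCP orientation; "force": force on the tool from outside, world axes, zero at the start; "moment": the same for the moment, N m; "grip_width": finger opening in m; "finger_force": force on a finger pad.
Only numpy, scipy, OpenCV 4.12 (cv2) and the standard library are available. Lean on these libraries where they do the work, as an engineer would, in place of code of your own. Each camera call takes 0.05 s, during which the arm holds its last target. There are 200 camera calls.

## Working session

There is one attempt and no reset: what is moved stays moved. The work goes in short steps, Python scripts to look and compute and a tool call to move; the robot and the scene stay as the last step left them, time stands still between calls to the robot, and variables do not carry over. Pictures are saved under pics/ and viewed, at most 16 in all, crops included, and the job is handed in when it is done.

Besides the shell and the picture viewer there is one more tool, called after "Call:" by a JSON object that holds its "op" and its "data", one argument or row to a line. play_rows: Moves the arm, as the interface text tells. Its arguments: {"type":"object","properties":{"deltas":{"type":"array"},"newtons":{"type":"number"}},"required":["deltas"]}

```bash
mkdir -p pics
python3 - <<'E'
from workcell import *
import cv2
s=observe();print(s)
for n in("top","scene"):
    c=get_calibration(n);print(n,c)
    cv2.imwrite(f"pics/{n}0.png",grab_frame(n)[:,:,::-1])
E
```

```text
{'clock': 0.0, 'qpos': array([-1.34521834,  0.52199839, -0.03635423,  1.60003682,  0.02116384,
        1.02112355, -0.11278027]), 'qd': array([0.0012732 , 0.00088164, 0.00129623, 0.00059721, 0.00028717,
       0.00080657, 0.0004395 ]), 'joint_efforts': array([ 7.18813790e-04, -9.27094603e+01,  1.98011354e+00, -3.69934773e+01,
        1.79365621e-02,  8.20576708e-03, -1.74565071e-05]), 'position': array([0.18208457, 0.59750708, 0.23072485]), 'tool_rot': array([-3.14041035e+00,  4.25078484e-05,  2.84582933e+00]), 'force': array([-0.00371852,  0.01277478,  1.1361733 ]), 'moment': array([ 0.03512652, -0.01171896,  0.00474317]), 'finger_force': 0.0, 'grip_width': 0.08541248144668549}
top {'fovy': 46.257024769262436, 'cx': 329.0358732608283, 'cy': 197.7941649505283, 'xyz': array([0.33219832, 0.00852672, 1.19879146]), 'rotation': array([-2.95308306, -0.02259356, -1.59149603])}
scene {'fovy': 53.25635689221789, 'cx': 322.2494320641721, 'cy': 200.47173245441897, 'xyz': array([1.10427576, 0.31022384, 0.70464884]), 'rotation': array([-2.36996123, -0.01800371,  2.10921769])}
```

View pics/top0.png

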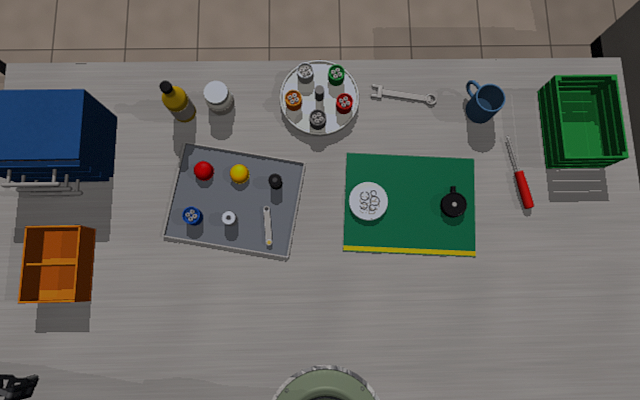

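View pics/scene0.png

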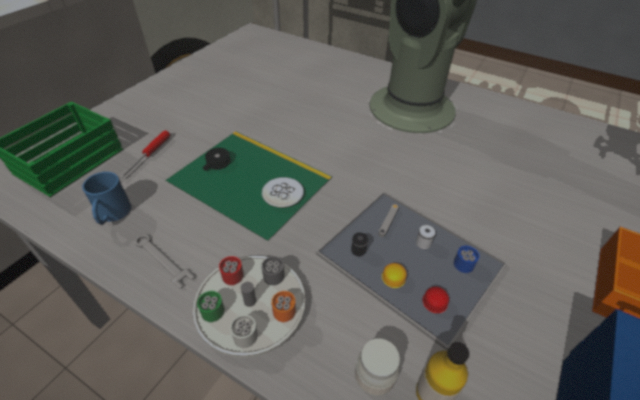

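The top view shows the tray: red (203,170), yellow (239,173), black (275,181), blue (192,215), chrome (228,218), gauge (267,225). On the mat, the saucer is at (368,201), the housing at (453,205), and the stripe runs along the bottom. Next I'll segment and convert to world coordinates.

```bash
cat > h.py <<'E'
import numpy as np, cv2
from scipy.spatial.transform import Rotation as R
from workcell import *
def world(cal,uv,z,fish=False):
    uv=np.atleast_2d(np.float64(uv)); f=200/np.tan(np.radians(cal["fovy"]/2))
    d=(uv-[cal["cx"],cal["cy"]])/f
    if fish:
        r=np.linalg.norm(d,axis=1,keepdims=True)+1e-9
        v=np.hstack([d/r*np.sin(r),np.cos(r)])
    else: v=np.hstack([d,np.ones((len(d),1))])
    v=R.from_euler("xyz",cal["rotation"]).apply(v); c=np.array(cal["xyz"])
    return (c+v*((z-c[2])/v[:,2:]))[:,:2]
def blob(mask,roi,fill=True):
    m=np.zeros(mask.shape,np.uint8); x0,y0,x1,y1=roi
    m[y0:y1,x0:x1]=mask[y0:y1,x0:x1]
    cs,_=cv2.findContours(m,cv2.RETR_EXTERNAL,cv2.CHAIN_APPROX_NONE)
    return max(cs,key=cv2.contourArea)
def cen(c):
    m=cv2.moments(cv2.convexHull(c)); return (m["m10"]/m["m00"],m["m01"]/m["m00"])
E
python3 - <<'E'
from h import *
im=cv2.imread("pics/top0.png"); cal=get_calibration("top")
hsv=cv2.cvtColor(im,cv2.COLOR_BGR2HSV);H,S,V=cv2.split(hsv)
def p(n,mask,roi,z):
    c=blob(mask.astype(np.uint8),roi); print(n,cv2.boundingRect(c),np.round(world(cal,cen(c),z),4),cv2.contourArea(c)); return c
p("red",((H<8)|(H>172))&(S>120),(185,150,220,190),.017)
p("yel",(H>15)&(H<35)&(S>120),(220,155,258,192),.017)
p("blk",(V<60),(260,165,290,200),.025)
p("cup",(H>100)&(H<125)&(S>120),(175,200,210,232),.022)
p("chr",(V>150),(215,205,242,232),.025)
g=p("gauge",(V>150),(256,200,280,250),.015)
w=world(cal,g[:,0],.013).astype(np.float32); b=cv2.minAreaRect(w); print(b)
p("sauc",(S<60)&(V>120),(340,175,395,228),.012)
p("hous",(V<50),(430,190,475,225),.020)
m=blob((((H>65)&(H<90)&(S>100))|((H>20)&(H<35)&(S>150))).astype(np.uint8),(330,145,490,262))
w=world(cal,m[:,0],.003).astype(np.float32); b=cv2.minAreaRect(w); print("mat",b)
crop=im[140:270,155:485]; cv2.imwrite("pics/crop.png",cv2.resize(crop,(792,312),interpolation=cv2.INTER_CUBIC))
E
```

```text
red (194, 161, 20, 20) [[0.6342 0.3001]] 282.0
yel (230, 164, 19, 20) [[0.6248 0.2086]] 269.5
blk (268, 174, 15, 16) [[0.6003 0.1146]] 154.5
cup (182, 206, 21, 20) [[0.5161 0.3244]] 277.5
chr (222, 211, 13, 13) [[0.5099 0.2329]] 110.0
gauge (267, 239, 4, 6) [[0.4488 0.1323]] 12.5
((0.4480607509613037, 0.13233105838298798), (0.012690461240708828, 0.007564382161945105), 0.16423945128917694)
sauc (349, 182, 39, 38) [[ 0.5495 -0.1233]] 1118.5
hous (440, 190, 27, 28) [[ 0.5338 -0.3403]] 516.0
mat ((0.5419459939002991, -0.2323448657989502), (0.3384048342704773, 0.25843021273612976), 86.11013793945312)
```

```bash
cat > go.py <<'E'
import sys
from h import *
# go.py x y z yawdeg : tool-frame deltas in move units
x,y,z,yaw=map(float,sys.argv[1:5]); s=observe()
Rn=R.from_euler("xyz",s["tool_rot"]); Rt=R.from_euler("xyz",[np.pi,0,np.radians(yaw)])
print(np.round(np.r_[Rn.inv().apply(np.array([x,y,z])-s["position"])/.5,(Rn.inv()*Rt).as_rotvec()/np.radians(120)],4).tolist(),"t",round(s["clock"],2),"q7",s["qpos"][6].round(2))
E
python3 go.py 0.50 0.225 0.22 86
```

```text
[-0.8253, -0.5275, 0.0222, -0.0004, 0.0003, 0.6421] t 0.1 q7 -0.11
```

View pics/crop.png

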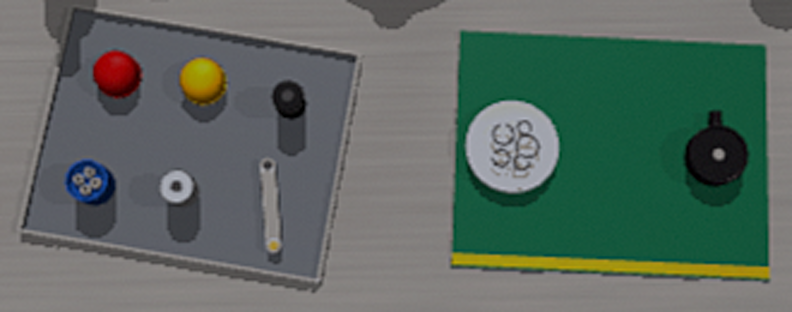

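The crop confirms the layout. The gauge runs from crop (267,164) to (273,247), and the housing is at crop (715,155) with its stub pointing up.

Call:
{"op": "play_rows", "data": {
  "deltas": [
    [-0.825,-0.5275,0.022,0,0,0.642,0],
    [-0.825,-0.5275,0.022,0,0,0.642,0],
    [-0.825,-0.5275,0.022,0,0,0.642,0],
    [-0.825,-0.5275,0.022,0,0,0.642,0],
    [-0.825,-0.5275,0.022,0,0,0.642,0],
    [-0.825,-0.5275,0.022,0,0,0.642,0],
    [-0.825,-0.5275,0.022,0,0,0.642,0],
    [-0.825,-0.5275,0.022,0,0,0.642,0],
    [-0.825,-0.5275,0.022,0,0,0.642,0],
    [-0.825,-0.5275,0.022,0,0,0.642,0]
  ],
  "newtons": 40
}}

```text
clock: 1.1
position: [0.5012, 0.2228, 0.2202]
tool_rot: [3.141, 0.001, 1.494]
force: [-1.3, 0.2, 0.1]
grip_width: 0.0856
finger_force: 0.0
```

```bash
python3 go.py 0.50 0.225 0.22 86
```

```text
[0.0043, -0.0027, 0.0004, 0.0001, 0.0003, -0.0032] t 1.1 q7 -0.41
```

Run:
```python
from h import *
cal=get_calibration("wrist");im=grab_frame("wrist")[:,:,::-1].copy();print(cal)
cv2.imwrite("pics/w0.png",im)
```

```text
{'fovy': 65.70646984690485, 'cx': 317.4674289366599, 'cy': 198.06958009993502, 'xyz': array([0.50659885, 0.29717163, 0.36148615]), 'rotation': array([ 2.84546258e+00,  4.97591416e-04, -7.74866383e-02])}
```

View pics/w0.png

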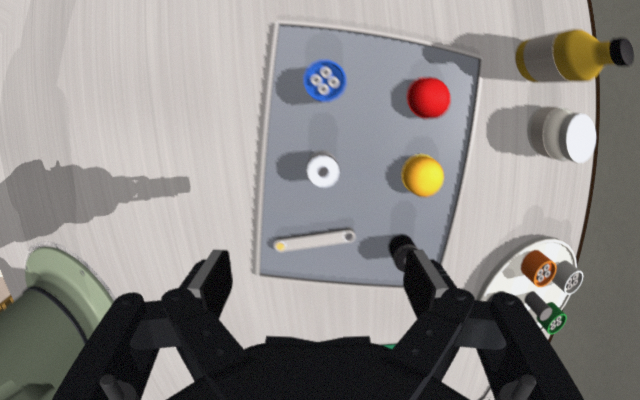

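The wrist view shows the chrome weight at (323,171), cup at (325,81), yellow lens at (423,176) and gauge from (279,244) to (350,236).

```bash
python3 - <<'E'
from h import *
im=cv2.imread("pics/w0.png"); cal=get_calibration("wrist")
H,S,V=cv2.split(cv2.cvtColor(im,cv2.COLOR_BGR2HSV))
def p(n,mask,roi,z):
    c=blob(mask.astype(np.uint8),roi); print(n,cv2.boundingRect(c),np.round(world(cal,cen(c),z,True),4),cv2.contourArea(c)); return c
p("yel",(H>15)&(H<35)&(S>120),(395,150,455,205),.017)
p("cup",(H>100)&(H<125)&(S>120),(295,55,355,110),.025)
p("chr",(V>175),(300,145,350,195),.045)
g=p("gauge",(V>140)&(S<80),(272,222,362,256),.015)
w=world(cal,g[:,0],.014,True).astype(np.float32); print(cv2.minAreaRect(w))
E
python3 go.py 0.5099 0.2329 0.10 86
```

```text
yel (402, 155, 42, 42) [[0.6282 0.2051]] 1287.5
cup (304, 60, 42, 41) [[0.5198 0.3195]] 1313.5
chr (307, 156, 33, 32) [[0.5109 0.2237]] 785.5
gauge (272, 222, 90, 34) [[0.4966 0.1345]] 2350.0
((0.49597445130348206, 0.1332162767648697), (0.04537530988454819, 0.11164641380310059), 85.4863510131836)
[0.0321, 0.0076, 0.2406, 0.0011, 0.0013, -0.0038] t 1.15 q7 -0.41
```

```bash
python3 go.py 0.5105 0.227 0.016 86
```

```text
[0.0209, 0.0093, 0.4087, 0.0011, 0.0013, -0.0038] t 1.15 q7 -0.41
```

Call:
{"op": "play_rows", "data": {
  "deltas": [
    [0.011,0.009,0.1,0.001,0.001,-0.004,0],
    [0.011,0.009,0.2,0.001,0.001,-0.004,0],
    [0.011,0.009,0.3,0.001,0.001,-0.004,0],
    [0.011,0.009,0.36,0.001,0.001,-0.004,0],
    [0.011,0.009,0.408,0.001,0.001,-0.004,0],
    [0.011,0.009,0.408,0.001,0.001,-0.004,0.3],
    [0.011,0.009,0.408,0.001,0.001,-0.004,1],
    [0.011,0.009,0.408,0.001,0.001,-0.004,1],
    [0.011,0.009,0.408,0.001,0.001,-0.004,1],
    [0.011,0.009,0.408,0.001,0.001,-0.004,1]
  ]
}}

```text
clock: 2.15
position: [0.5055, 0.2309, 0.0179]
tool_rot: [-3.141, -0.003, 1.51]
force: [-2.1, -1.0, 10.1]
grip_width: 0.0327
finger_force: 38.8
```

```bash
python3 -c "
from h import *
print(observe()['grip_width'],observe()['finger_force'],observe()['position'])
cv2.imwrite('pics/w1.png',grab_frame('wrist')[100:,100:540,::-1])"; python3 go.py 0.5105 0.227 0.15 86
```

```text
0.0327262761798283 38.819398689083755 [0.50545173 0.23094261 0.01792009]
[-0.0064, 0.0105, -0.2642, -0.0002, -0.0017, 0.0041] t 2.2 q7 -0.29
```

View pics/w1.png

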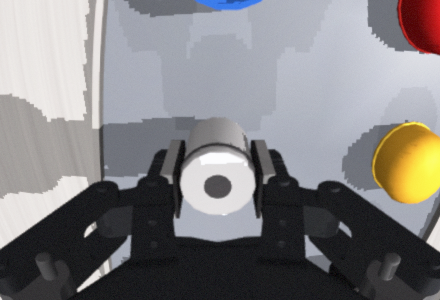

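Chrome is held upright between the pads at crop (218,180). Next: lift and carry.

Call:
{"op": "play_rows", "data": {
  "deltas": [
    [0,0,-0.08,0,0,0,1],
    [0,0,-0.16,0,0,0,1],
    [0,0,-0.22,0,0,0,1],
    [0,0,-0.22,0,0,0,1],
    [0,0,-0.22,0,0,0,1]
  ]
}}

```text
clock: 2.7
position: [0.5051, 0.2307, 0.1273]
tool_rot: [-3.141, -0.004, 1.51]
force: [-0.9, 0.0, -2.2]
grip_width: 0.0329
finger_force: 40.7
```

```bash
python3 go.py 0.542 -0.232 0.127 86
python3 - <<'E'
from h import *
im=cv2.imread("pics/w0.png"); cal=get_calibration("wrist");cal.update(xyz=np.array([0.50659885, 0.29717163, 0.36148615]),rotation=[ 2.84546258e+00,  4.97591416e-04, -7.74866383e-02])
H,S,V=cv2.split(cv2.cvtColor(im,cv2.COLOR_BGR2HSV))
def p(n,mask,roi,z):
    c=blob(mask.astype(np.uint8),roi); print(n,cv2.boundingRect(c),np.round(world(cal,cen(c),z,True),4),cv2.contourArea(c)); return c
p("yel",(H>15)&(H<35)&(S>120),(395,150,455,205),.017)
p("cup",(H>100)&(H<125)&(S>120),(295,55,355,110),.025)
p("chr",(V>175),(300,145,350,195),.045)
e=world(cal,[(279,244.5),(350,237)],.015,True);print(e,e.mean(0),np.degrees(np.arctan2(*(e[1]-e[0])[::-1])))
print(observe()["position"])
E
```

```text
[-0.9192, 0.1298, -0.0028, -0.0003, -0.0017, 0.0043] t 2.7 q7 -0.35
yel (402, 155, 42, 42) [[0.6243 0.211 ]] 1287.5
cup (304, 60, 42, 41) [[0.5159 0.3252]] 1313.5
chr (307, 156, 33, 32) [[0.5071 0.2294]] 785.5
[[0.44593009 0.13535614]
 [0.53419608 0.13888385]] [0.49006309 0.13712   ] 2.2887116965029373
[0.50513454 0.23072003 0.1272984 ]
```

Call:
{"op": "play_rows", "data": {
  "deltas": [
    [-0.92,0.13,-0.003,0,-0.002,0.004,1],
    [-0.92,0.13,-0.003,0,-0.002,0.004,1],
    [-0.92,0.13,-0.003,0,-0.002,0.004,1],
    [-0.92,0.13,-0.003,0,-0.002,0.004,1],
    [-0.92,0.13,-0.003,0,-0.002,0.004,1],
    [-0.92,0.13,-0.003,0,-0.002,0.004,1],
    [-0.92,0.13,-0.003,0,-0.002,0.004,1],
    [-0.92,0.13,-0.003,0,-0.002,0.004,1],
    [-0.92,0.13,-0.003,0,-0.002,0.004,1],
    [-0.92,0.13,-0.003,0,-0.002,0.004,1]
  ]
}}

```text
clock: 3.7
position: [0.5402, -0.2387, 0.1258]
tool_rot: [-3.138, 0.004, 1.496]
force: [-1.1, 0.8, -0.7]
grip_width: 0.0326
finger_force: 40.6
```

Call:
{"op": "play_rows", "data": {
  "deltas": [
    [0,0,0,0,0,0,1],
    [0,0,0,0,0,0,1],
    [0,0,0,0,0,0,1],
    [0,0,0,0,0,0,1],
    [0,0,0,0,0,0,1]
  ]
}}

```text
clock: 4.2
position: [0.5419, -0.232, 0.1267]
tool_rot: [-3.139, 0.002, 1.503]
force: [-0.1, -0.0, -0.7]
grip_width: 0.0327
finger_force: 40.6
```

```bash
python3 go.py 0.542 -0.232 0.0185 86
python3 - <<'E'
from h import *
cal=get_calibration("wrist");im=grab_frame("wrist")[:,:,::-1].copy()
print(cal["xyz"].tolist(),cal["rotation"].tolist());cv2.imwrite("pics/w2.png",im)
E
```

```text
[0.0003, 0.0007, 0.2164, -0.001, 0.0009, 0.0007] t 4.2 q7 0.46
[0.5470026575642589, -0.1573490962896746, 0.26789305979996136] [2.844246253500933, 0.0028496929917136704, -0.0692714309611786]
```

View pics/w2.png

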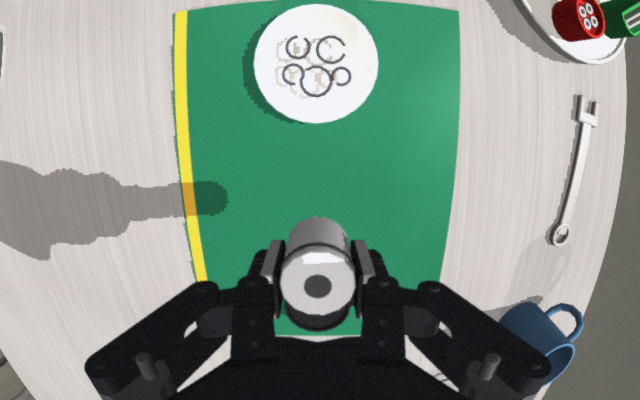

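The weight is held at (318,285) and the saucer is at (316,64).

Run:
```python
from h import *
im=cv2.imread("pics/w2.png"); cal=get_calibration("wrist");cal.update(xyz=np.array([0.5470026575642589, -0.1573490962896746, 0.26789305979996136]),rotation=[2.844246253500933, 0.0028496929917136704, -0.0692714309611786])
H,S,V=cv2.split(cv2.cvtColor(im,cv2.COLOR_BGR2HSV))
c=blob(((S<60)&(V>110)).astype(np.uint8),(240,0,395,135));print("saucer",cv2.boundingRect(c),world(cal,cen(c),.014,True))
print("weight top",world(cal,(318,285.5),.156,True))
```

```text
saucer (253, 4, 125, 119) [[ 0.54705036 -0.12191694]]
weight top [[ 0.54184072 -0.23041932]]
```

Call:
{"op": "play_rows", "data": {
  "deltas": [
    [0,0,0.08,0,0,0,1],
    [0,0,0.15,0,0,0,1],
    [0,0,0.19,0,0,0,1],
    [0,0,0.21,0,0,0,1],
    [0,0,0.217,0,0,0,1],
    [0,0,0.217,0,0,0,1],
    [0,0,0.217,0,0,0,1],
    [0,0,0.217,0,0,0,1]
  ]
}}

```text
clock: 5.05
position: [0.542, -0.2332, 0.019]
tool_rot: [-3.141, 0.002, 1.501]
force: [0.1, 0.2, -1.6]
grip_width: 0.0327
finger_force: 40.7
```

Call:
{"op": "play_rows", "data": {
  "deltas": [
    [0,0,0,0,0,0,0.5],
    [0,0,0,0,0,0,0.3],
    [0,0,0,0,0,0,0],
    [0,0,0,0,0,0,0],
    [0,0,0,0,0,0,0],
    [0,0,-0.06,0,0,0,0],
    [0,0,-0.15,0,0,0,0],
    [0,0,-0.25,0,0,0,0],
    [0,0,-0.25,0,0,0,0],
    [0,0,-0.25,0,0,0,0]
  ]
}}

```text
clock: 6.05
position: [0.5423, -0.2329, 0.1443]
tool_rot: [3.141, 0.002, 1.501]
force: [-0.4, 1.1, -0.6]
grip_width: 0.0854
finger_force: 0.0
```

```bash
python3 go.py 0.490 0.137 0.142 182
python3 - <<'E'
from h import *
im=grab_frame("top")[:,:,::-1].copy();cv2.imwrite("pics/t1.png",cv2.resize(im[140:270,330:500],(680,520),interpolation=2))
E
```

```text
[0.7308, -0.1556, 0.0029, -0.0009, 0.0009, -0.7998] t 6.05 q7 0.45
```

View pics/t1.png

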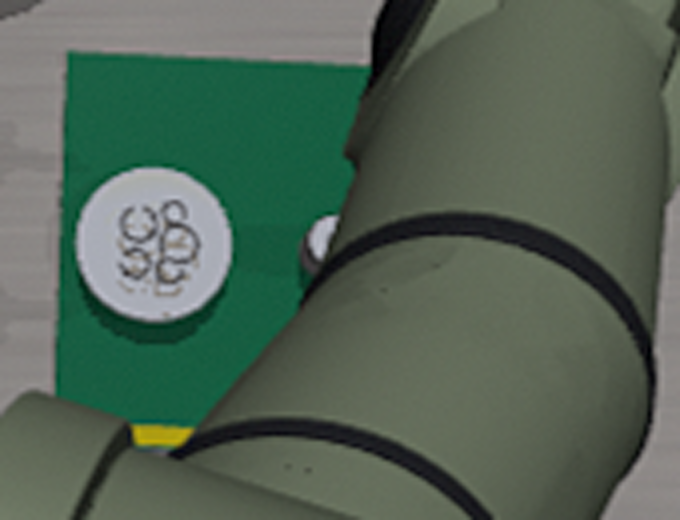

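The weight stands on the mat, partly hidden at (325,245). Next is the gauge.

Call:
{"op": "play_rows", "data": {
  "deltas": [
    [0.73,-0.155,0.003,0,0,-0.8,0.4],
    [0.73,-0.155,0.003,0,0,-0.8,0.4],
    [0.73,-0.155,0.003,0,0,-0.8,0.4],
    [0.73,-0.155,0.003,0,0,-0.8,0.4],
    [0.73,-0.155,0.003,0,0,-0.8,0.4],
    [0.73,-0.155,0.003,0,0,-0.8,0.4],
    [0.73,-0.155,0.003,0,0,-0.8,0.4],
    [0.73,-0.155,0.003,0,0,-0.8,0.4],
    [0.73,-0.155,0.003,0,0,-0.8,0.4],
    [0.73,-0.155,0.003,0,0,-0.8,0.4]
  ]
}}

```text
clock: 7.1
position: [0.4888, 0.1375, 0.1398]
tool_rot: [-3.139, -0.004, 3.009]
force: [0.3, -0.9, -0.3]
grip_width: 0.0513
finger_force: 0.0
```

```bash
python3 go.py 0.490 0.137 0.12 182.2
```

```text
[-0.0026, -0.0006, 0.0396, -0.0012, -0.0021, -0.0814] t 7.1 q7 0.98
```

Call:
{"op": "play_rows", "data": {
  "deltas": [
    [0,0,0.04,0,0,-0.08,0.4],
    [0,0,0.04,0,0,-0.08,0.4],
    [0,0,0.04,0,0,-0.08,0.4],
    [0,0,0.04,0,0,-0.08,0.4],
    [0,0,0.04,0,0,-0.08,0.4]
  ]
}}

```text
clock: 7.6
position: [0.4899, 0.1367, 0.1215]
tool_rot: [-3.14, -0.002, -3.117]
force: [0.5, 0.4, 0.2]
grip_width: 0.0512
finger_force: 0.0
```

```bash
python3 - <<'E'
from h import *
cal=get_calibration("wrist");im=grab_frame("wrist")[:,:,::-1].copy()
print(observe()["position"],cal["xyz"].tolist(),cal["rotation"].tolist());cv2.imwrite("pics/w3.png",im)
E
python3 go.py 0.490 0.137 0.006 182.2
```

```text
[0.48992485 0.1366987  0.12149613] [0.4155682047171171, 0.1352880455117769, 0.26295493810831627] [2.848225635954017, 0.0013191239550507383, 1.5946934567576074]
[-0.0006, 0.001, 0.231, -0.0009, -0.0008, -0.0062] t 7.65 q7 1.11
```

View pics/w3.png

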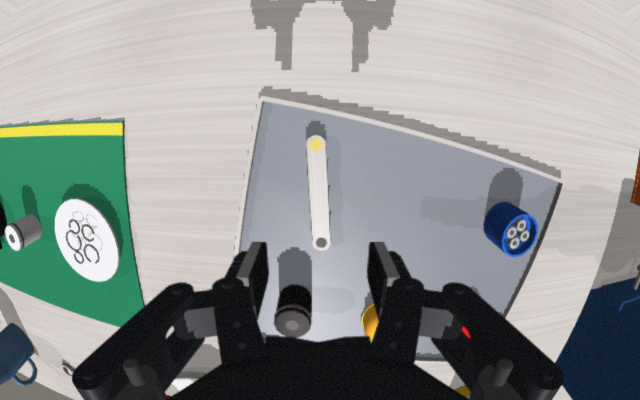

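The gauge runs from (316,145) to (321,242). The black weight is at (293,312), close to the fingers in the picture but farther away.

```bash
python3 - <<'E'
from h import *
cal=get_calibration("wrist");cal.update(xyz=np.array([0.4155682047171171, 0.1352880455117769, 0.26295493810831627]),rotation=[2.848225635954017, 0.0013191239550507383, 1.5946934567576074])
e=world(cal,[(316.3,145),(321,242)],.015,True);print(e,e.mean(0),np.degrees(np.arctan2(*(e[1]-e[0])[::-1])))
print("black",world(cal,(292,322),.047,True))
E
python3 go.py 0.490 0.137 0.006 183
```

```text
[[0.44599442 0.13475077]
 [0.53075418 0.14082351]] [0.4883743  0.13778714] 4.0980365270915335
black [[0.59592479 0.11676024]]
[-0.0006, 0.001, 0.231, -0.0009, -0.0009, -0.0129] t 7.65 q7 1.11
```

Call:
{"op": "play_rows", "data": {
  "deltas": [
    [0.003,0.002,0.08,0,0,-0.02,0.4],
    [0.003,0.002,0.15,0,0,-0.02,0.4],
    [0.003,0.002,0.2,0,0,-0.02,0.4],
    [0.003,0.002,0.231,0,0,-0.02,0.4],
    [0.003,0.002,0.231,0,0,-0.02,0.4],
    [0.003,0.002,0.231,0,0,-0.02,0.4],
    [0.003,0.002,0.231,0,0,-0.02,1],
    [0.003,0.002,0.231,0,0,-0.02,1],
    [0.003,0.002,0.231,0,0,-0.02,1],
    [0.003,0.002,0.231,0,0,-0.02,1]
  ]
}}

```text
clock: 8.65
position: [0.4885, 0.1375, 0.0066]
tool_rot: [-3.14, -0.001, -3.073]
force: [-1.9, -0.5, 12.1]
grip_width: 0.0145
finger_force: 39.0
```

Call:
{"op": "play_rows", "data": {
  "deltas": [
    [0,0,0,0,0,0,1],
    [0,0,0,0,0,0,1],
    [0,0,-0.08,0,0,0,1],
    [0,0,-0.16,0,0,0,1],
    [0,0,-0.24,0,0,0,1],
    [0,0,-0.24,0,0,0,1],
    [0,0,-0.24,0,0,0,1]
  ]
}}

```text
clock: 9.35
position: [0.4887, 0.1376, 0.1267]
tool_rot: [-3.14, -0.0, -3.073]
force: [0.1, -0.3, -1.5]
grip_width: 0.0143
finger_force: 40.2
```

```bash
python3 go.py 0.612 -0.237 0.127 86
```

```text
[-0.1945, -0.7643, 0.0003, -0.0005, 0.0005, 0.8161] t 9.35 q7 1.14
```

Call:
{"op": "play_rows", "data": {
  "deltas": [
    [-0.1945,-0.764,0,0,0,0.815,1],
    [-0.1945,-0.764,0,0,0,0.815,1],
    [-0.1945,-0.764,0,0,0,0.815,1],
    [-0.1945,-0.764,0,0,0,0.815,1],
    [-0.1945,-0.764,0,0,0,0.815,1],
    [-0.1945,-0.764,0,0,0,0.815,1],
    [-0.1945,-0.764,0,0,0,0.815,1],
    [-0.1945,-0.764,0,0,0,0.815,1],
    [-0.1945,-0.764,0,0,0,0.815,1],
    [-0.1945,-0.764,0,0,0,0.815,1]
  ]
}}

```text
clock: 10.35
position: [0.6106, -0.2384, 0.1242]
tool_rot: [-3.137, 0.002, 1.702]
force: [-0.1, 1.1, -0.9]
grip_width: 0.0146
finger_force: 40.2
```

```bash
python3 go.py 0.612 -0.237 0.127 86
```

```text
[0.0024, 0.0031, -0.0057, -0.0023, 0.001, 0.096] t 10.35 q7 0.59
```

Call:
{"op": "play_rows", "data": {
  "deltas": [
    [0,0,0,0,0,0.095,1],
    [0,0,0,0,0,0.095,1],
    [0,0,0,0,0,0.095,1],
    [0,0,0,0,0,0.095,1],
    [0,0,0,0,0,0.095,1]
  ]
}}

```text
clock: 10.85
position: [0.6114, -0.2368, 0.1256]
tool_rot: [-3.139, 0.002, 1.513]
force: [-0.1, -0.4, -0.8]
grip_width: 0.0147
finger_force: 40.2
```

```bash
python3 go.py 0.612 -0.237 0.008 86.1;python3 - <<'E'
from h import *
cal=get_calibration("wrist");im=grab_frame("wrist")[:,:,::-1].copy()
print(observe()["position"],cal["xyz"].tolist(),cal["rotation"].tolist());cv2.imwrite("pics/w4.png",im)
E
```

```text
[0.0002, 0.002, 0.2352, -0.0014, 0.001, 0.0049] t 10.85 q7 0.44
[ 0.61144689 -0.23689249  0.12574182] [0.6157922478318025, -0.16213231271654108, 0.2667588187581939] [2.844104229911138, 0.0035544752952503256, -0.0586774985800631]
```

View pics/w4.png

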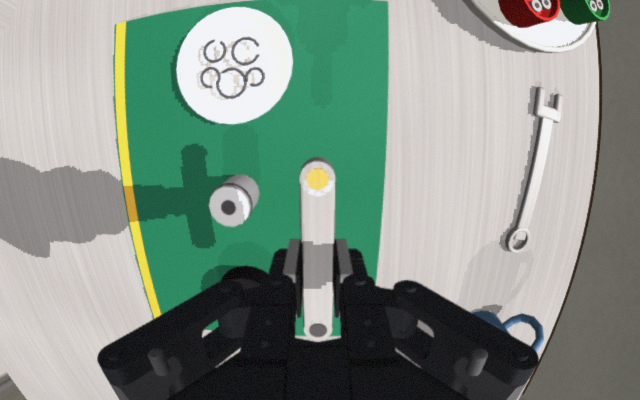

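The gauge is held straight, with ends at (317,178) and (318,330). The chrome weight stands at (229,208). Lowering now.

Call:
{"op": "play_rows", "data": {
  "deltas": [
    [0,0.002,0.08,0,0,0.005,1],
    [0,0.002,0.15,0,0,0.005,1],
    [0,0.002,0.2,0,0,0.005,1],
    [0,0.002,0.225,0,0,0.005,1],
    [0,0.002,0.236,0,0,0.005,1],
    [0,0.002,0.236,0,0,0.005,1],
    [0,0.002,0.236,0,0,0.005,1],
    [0,0.002,0.236,0,0,0.005,1]
  ]
}}

```text
clock: 11.7
position: [0.613, -0.2373, 0.0093]
tool_rot: [-3.141, 0.002, 1.501]
force: [0.2, -0.5, -0.6]
grip_width: 0.0145
finger_force: 40.2
```

Call:
{"op": "play_rows", "data": {
  "deltas": [
    [0,0,0,0,0,0,0.7],
    [0,0,0,0,0,0,0.55],
    [0,0,0,0,0,0,0.55],
    [0,0,-0.03,0,0,0,0.55],
    [0,0,-0.1,0,0,0,0.55],
    [0,0,-0.2,0,0,0,0.3],
    [0,0,-0.24,0,0,0,0],
    [0,0,-0.24,0,0,0,0],
    [0,0,-0.24,0,0,0,0]
  ]
}}

```text
clock: 12.6
position: [0.6128, -0.2368, 0.129]
tool_rot: [-3.141, 0.002, 1.501]
force: [0.2, -1.1, -0.4]
grip_width: 0.0855
finger_force: 0.0
```

```bash
python3 - <<'E'
from h import *
cal=get_calibration("wrist");im=grab_frame("wrist")[:,:,::-1].copy()
cv2.imwrite("pics/w5.png",im)
H,S,V=cv2.split(cv2.cvtColor(im,cv2.COLOR_BGR2HSV))
g=blob(((V>110)&((S<70)|((H>15)&(H<35)))).astype(np.uint8),(290,120,350,330)); w=world(cal,g[:,0],.014,True).astype(np.float32); print(cv2.boundingRect(g),cv2.minAreaRect(w))
E
python3 go.py 0.516 0.325 0.13 -4;python3 go.py 0.516 0.325 0.13 176
```

```text
(308, 135, 20, 114) ((0.6123821139335632, -0.23727819323539734), (0.10242001712322235, 0.016384992748498917), 86.15354919433594)
[1.1072, -0.2704, -0.0053, -0.0002, 0.0016, 0.7501] t 12.65 q7 0.43
[1.1072, -0.2704, -0.0053, -0.0016, -0.0002, -0.7499] t 12.65 q7 0.43
```

View pics/w5.png

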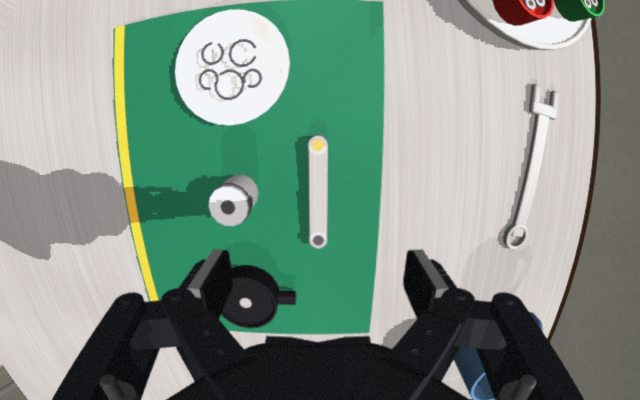

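The gauge is measured at (0.6124, -0.2373), at 86.15°, as wanted. Next is the cup, picked at yaw 86.

```bash
python3 go.py 0.516 0.325 0.12 86
```

```text
[1.1072, -0.2703, 0.0147, -0.0011, 0.0009, 0.0001] t 12.65 q7 0.43
```

Call:
{"op": "play_rows", "data": {
  "deltas": [
    [0.1,-0.024,0,0,0,0,0.25],
    [0.2,-0.049,0,0,0,0,0.25],
    [0.3,-0.073,0,0,0,0,0.25],
    [0.4,-0.098,0,0,0,0,0.25],
    [0.5,-0.122,0,0,0,0,0.25],
    [0.6,-0.146,0,0,0,0,0.25],
    [0.7,-0.171,0,0,0,0,0.25],
    [0.8,-0.195,0,0,0,0,0.25],
    [0.9,-0.22,0,0,0,0,0.25],
    [1.0,-0.244,0,0,0,0,0.25]
  ]
}}

```text
clock: 13.65
position: [0.527, 0.2576, 0.1265]
tool_rot: [-3.138, 0.003, 1.501]
force: [1.1, 0.3, 0.2]
grip_width: 0.0641
finger_force: 0.0
```

Call:
{"op": "play_rows", "data": {
  "deltas": [
    [0.05,-0.013,0,0,0,0,0.25],
    [0.105,-0.026,0,0,0,0,0.25],
    [0.105,-0.026,0,0,0,0,0.25],
    [0.105,-0.026,0,0,0,0,0.25],
    [0.105,-0.026,0,0,0,0,0.25]
  ]
}}

```text
clock: 14.15
position: [0.519, 0.3079, 0.1268]
tool_rot: [-3.139, 0.003, 1.5]
force: [-0.3, -0.7, 0.5]
grip_width: 0.0639
finger_force: 0.0
```

```bash
python3 go.py 0.516 0.325 0.018 86
python3 - <<'E'
from h import *
cal=get_calibration("wrist");im=grab_frame("wrist")[:,:,::-1].copy()
cv2.imwrite("pics/w6.png",im)
H,S,V=cv2.split(cv2.cvtColor(im,cv2.COLOR_BGR2HSV))
g=blob(((H>100)&(H<125)&(S>120)).astype(np.uint8),(270,130,370,260)); print(cv2.boundingRect(g),world(cal,cen(g),.025,True))
E
```

```text
[0.0345, -0.0078, 0.2174, -0.0012, 0.0015, -0.0005] t 14.15 q7 -0.45
(283, 148, 57, 61) [[0.51446654 0.32457904]]
```

Call:
{"op": "play_rows", "data": {
  "deltas": [
    [0.034,-0.009,0.04,0,0,0,0.25],
    [0.034,-0.009,0.1,0,0,0,0.25],
    [0.034,-0.009,0.18,0,0,0,0.25],
    [0.034,-0.009,0.225,0,0,0,0.25],
    [0.034,-0.009,0.225,0,0,0,0.25],
    [0.034,-0.009,0.225,0,0,0,0.25],
    [0.034,-0.009,0.225,0,0,0,1],
    [0.034,-0.009,0.225,0,0,0,1],
    [0.034,-0.009,0.225,0,0,0,1],
    [0.034,-0.009,0.225,0,0,0,1]
  ]
}}

```text
clock: 15.2
position: [0.5162, 0.3265, 0.0165]
tool_rot: [-3.141, 0.001, 1.501]
force: [-0.6, -2.0, 9.7]
grip_width: 0.0426
finger_force: 39.6
```

Call:
{"op": "play_rows", "data": {
  "deltas": [
    [0,0,0,0,0,0,1],
    [0,0,-0.08,0,0,0,1],
    [0,0,-0.16,0,0,0,1],
    [0,0,-0.23,0,0,0,1],
    [0,0,-0.23,0,0,0,1]
  ]
}}

```text
clock: 15.7
position: [0.5177, 0.3277, 0.1353]
tool_rot: [3.138, -0.003, 1.501]
force: [0.6, 0.6, -1.0]
grip_width: 0.0425
finger_force: 41.2
```

```bash
python3 go.py 0.4597 -0.1165 0.129 -4
```

```text
[-0.8944, -0.0537, 0.0094, 0.0002, -0.0027, 0.7499] t 15.7 q7 -0.47
```

Call:
{"op": "play_rows", "data": {
  "deltas": [
    [-0.894,-0.053,0.008,0,0,0.75,1],
    [-0.894,-0.053,0.008,0,0,0.75,1],
    [-0.894,-0.053,0.008,0,0,0.75,1],
    [-0.894,-0.053,0.008,0,0,0.75,1],
    [-0.894,-0.053,0.008,0,0,0.75,1],
    [-0.894,-0.053,0.008,0,0,0.75,1],
    [-0.894,-0.053,0.008,0,0,0.75,1],
    [-0.894,-0.053,0.008,0,0,0.75,1],
    [-0.894,-0.053,0.008,0,0,0.75,1],
    [-0.894,-0.053,0.008,0,0,0.75,1]
  ]
}}

```text
clock: 16.7
position: [0.4568, -0.124, 0.1278]
tool_rot: [3.138, -0.0, -0.014]
force: [0.8, 2.0, -1.0]
grip_width: 0.0426
finger_force: 41.3
```

Call:
{"op": "play_rows", "data": {
  "deltas": [
    [0,0,0,0,0,0,1],
    [0,0,0,0,0,0,1],
    [0,0,0,0,0,0,1]
  ]
}}

```text
clock: 17.0
position: [0.4583, -0.1163, 0.1267]
tool_rot: [3.14, 0.002, 0.007]
force: [0.2, 0.2, -0.3]
grip_width: 0.0426
finger_force: 41.3
```

```bash
python3 go.py 0.4597 -0.1165 0.0175 -4
```

```text
[0.0032, 0.0001, 0.2185, 0.0007, 0.0009, 0.0367] t 17.0 q7 -0.84
```

Call:
{"op": "play_rows", "data": {
  "deltas": [
    [0.003,0,0.07,0,0,0.036,1],
    [0.003,0,0.15,0,0,0.036,1],
    [0.003,0,0.19,0,0,0.036,1],
    [0.003,0,0.21,0,0,0.036,1],
    [0.003,0,0.2185,0,0,0.036,1],
    [0.003,0,0.2185,0,0,0.036,1],
    [0.003,0,0.2185,0,0,0.036,1],
    [0.003,0,0.2185,0,0,0.036,1]
  ]
}}

```text
clock: 17.8
position: [0.4598, -0.1177, 0.0182]
tool_rot: [3.14, 0.001, -0.074]
force: [-0.1, -0.0, 0.2]
grip_width: 0.0428
finger_force: 41.3
```

Call:
{"op": "play_rows", "data": {
  "deltas": [
    [0,0,0,0,0,0,0.45],
    [0,0,0,0,0,0,0.25],
    [0,0,0,0,0,0,0.25],
    [0,0,0,0,0,0,0.25],
    [0,0,-0.06,0,0,0,0.2],
    [0,0,-0.15,0,0,0,0],
    [0,0,-0.22,0,0,0,0],
    [0,0,-0.22,0,0,0,0],
    [0,0,-0.22,0,0,0,0]
  ]
}}

```text
clock: 18.7
position: [0.4598, -0.1172, 0.1277]
tool_rot: [3.14, 0.001, -0.073]
force: [-0.5, -0.3, 0.6]
grip_width: 0.0851
finger_force: 0.0
```

```bash
python3 - <<'E'
from h import *
cal=get_calibration("wrist");im=grab_frame("wrist")[:,:,::-1].copy()
cv2.imwrite("pics/w7.png",im)
H,S,V=cv2.split(cv2.cvtColor(im,cv2.COLOR_BGR2HSV))
g=blob(((H>100)&(H<125)&(S>120)).astype(np.uint8),(220,130,420,330)); print(cv2.boundingRect(g),world(cal,cen(g),.025,True))
E
python3 go.py 0.6245 0.210 0.125 86
```

```text
(291, 169, 55, 62) [[ 0.4574271  -0.11726209]]
[0.2812, -0.6769, 0.0022, -0.0002, 0.0015, -0.7519] t 18.75 q7 -0.89
```

View pics/w7.png

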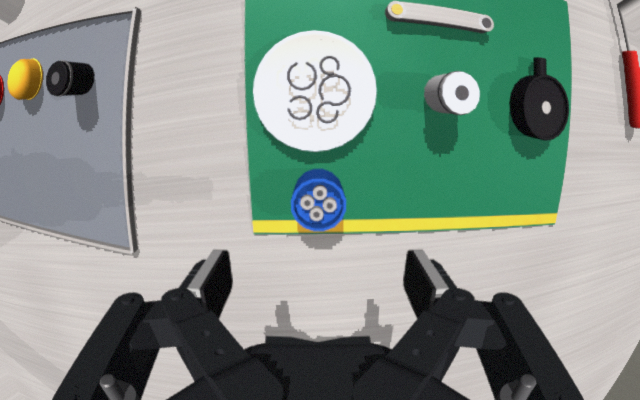

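The blue cup stands at (0.457, -0.117), about 92 mm in front of the saucer. Next is the lens.

Call:
{"op": "play_rows", "data": {
  "deltas": [
    [0.281,-0.677,0,0,0,-0.752,0.25],
    [0.281,-0.677,0,0,0,-0.752,0.25],
    [0.281,-0.677,0,0,0,-0.752,0.25],
    [0.281,-0.677,0,0,0,-0.752,0.25],
    [0.281,-0.677,0,0,0,-0.752,0.25],
    [0.281,-0.677,0,0,0,-0.752,0.25],
    [0.281,-0.677,0,0,0,-0.752,0.25],
    [0.281,-0.677,0,0,0,-0.752,0.25],
    [0.281,-0.677,0,0,0,-0.752,0.25],
    [0.281,-0.677,0,0,0,-0.752,0.25]
  ]
}}

```text
clock: 19.75
position: [0.624, 0.2098, 0.1242]
tool_rot: [-3.137, 0.003, 1.433]
force: [-0.2, -0.8, -0.2]
grip_width: 0.064
finger_force: 0.0
```

Call:
{"op": "play_rows", "data": {
  "deltas": [
    [0,0,0,0,0,0,0.25],
    [0,0,0,0,0,0,0.25],
    [0,0,0,0,0,0,0.25],
    [0,0,0,0,0,0,0.25]
  ]
}}

```text
clock: 20.15
position: [0.6246, 0.2095, 0.1261]
tool_rot: [-3.139, 0.002, 1.423]
force: [0.2, 0.1, -0.1]
grip_width: 0.0636
finger_force: 0.0
```

```bash
python3 go.py 0.6245 0.210 0.005 86
python3 - <<'E'
from h import *
cal=get_calibration("wrist");im=grab_frame("wrist")[:,:,::-1].copy()
cv2.imwrite("pics/w8.png",im)
H,S,V=cv2.split(cv2.cvtColor(im,cv2.COLOR_BGR2HSV))
g=blob(((H>15)&(H<35)&(S>120)).astype(np.uint8),(240,130,400,300)); print(cv2.boundingRect(g),world(cal,cen(g),.017,True))
E
```

```text
[0.0015, 0.0003, 0.2422, -0.0011, 0.0011, -0.037] t 20.15 q7 -0.3
(290, 162, 58, 60) [[0.62517365 0.21277241]]
```

View pics/w8.png

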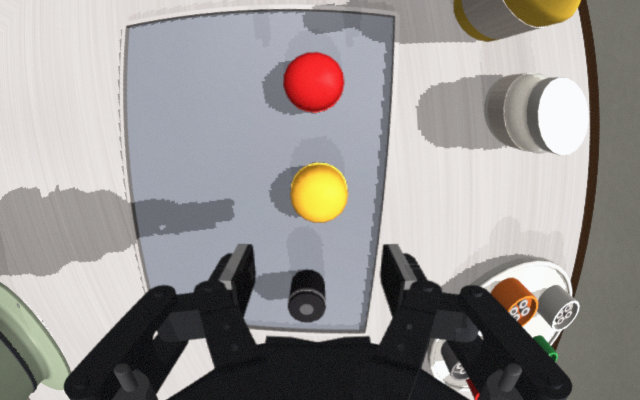

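The yellow lens is at (319,192), with the black weight at (307,295) and the red lens at (314,82), both clear of the fingers.

Call:
{"op": "play_rows", "data": {
  "deltas": [
    [0.003,0,0.08,0,0,-0.037,0.25],
    [0.003,0,0.16,0,0,-0.037,0.25],
    [0.003,0,0.21,0,0,-0.037,0.25],
    [0.003,0,0.242,0,0,-0.037,0.25],
    [0.003,0,0.242,0,0,-0.037,0.25],
    [0.003,0,0.242,0,0,-0.037,0.25],
    [0.003,0,0.242,0,0,-0.037,1],
    [0.003,0,0.242,0,0,-0.037,1],
    [0.003,0,0.242,0,0,-0.037,1],
    [0.003,0,0.242,0,0,-0.037,1]
  ]
}}

```text
clock: 21.2
position: [0.6255, 0.2111, 0.0072]
tool_rot: [-3.142, 0.001, 1.503]
force: [-1.2, -0.5, 8.1]
grip_width: 0.046
finger_force: 40.5
```

Call:
{"op": "play_rows", "data": {
  "deltas": [
    [0,0,0,0,0,0,1],
    [0,0,-0.08,0,0,0,1],
    [0,0,-0.16,0,0,0,1],
    [0,0,-0.24,0,0,0,1],
    [0,0,-0.24,0,0,0,1],
    [0,0,-0.24,0,0,0,1]
  ]
}}

```text
clock: 21.8
position: [0.6255, 0.2115, 0.1272]
tool_rot: [3.141, 0.0, 1.503]
force: [0.2, -0.5, -1.0]
grip_width: 0.0463
finger_force: 41.9
```

```bash
python3 go.py 0.5345 -0.342 0.127 86
python3 - <<'E'
from h import *
cal=get_calibration("wrist");im=grab_frame("wrist")[:,:,::-1].copy()
cv2.imwrite("pics/w9.png",im)
H,S,V=cv2.split(cv2.cvtColor(im,cv2.COLOR_BGR2HSV))
g=blob(((H>15)&(H<35)&(S>120)).astype(np.uint8),(240,200,400,340)); print(cv2.boundingRect(g),world(cal,cen(g),.137,True),observe()["position"])
E
```

```text
[-1.1167, -0.107, 0.0008, 0.0002, 0.0002, 0.0012] t 21.8 q7 -0.24
(267, 210, 102, 104) [[0.62516337 0.21408232]] [0.62486301 0.21130929 0.12589628]
```

View pics/w9.png

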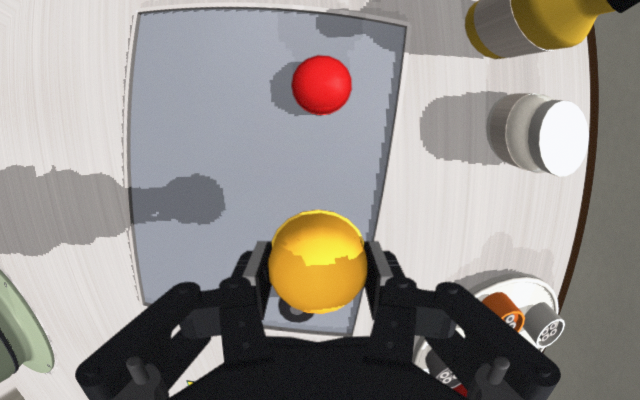

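Call:
{"op": "play_rows", "data": {
  "deltas": [
    [-0.1,-0.01,0,0,0,0,1],
    [-0.2,-0.02,0,0,0,0,1],
    [-0.3,-0.03,0,0,0,0,1],
    [-0.4,-0.04,0,0,0,0,1],
    [-0.5,-0.05,0,0,0,0,1],
    [-0.6,-0.058,0,0,0,0,1],
    [-0.7,-0.068,0,0,0,0,1],
    [-0.8,-0.077,0,0,0,0,1],
    [-0.9,-0.087,0,0,0,0,1],
    [-1.0,-0.096,0,0,0,0,1]
  ]
}}

```text
clock: 22.85
position: [0.5425, -0.284, 0.1257]
tool_rot: [-3.138, 0.002, 1.503]
force: [0.4, 0.2, -0.5]
grip_width: 0.0462
finger_force: 41.9
```

Call:
{"op": "play_rows", "data": {
  "deltas": [
    [-0.08,-0.008,0,0,0,0,1],
    [-0.12,-0.011,0,0,0,0,1],
    [-0.12,-0.011,0,0,0,0,1],
    [-0.12,-0.011,0,0,0,0,1],
    [-0.12,-0.011,0,0,0,0,1]
  ]
}}

```text
clock: 23.35
position: [0.5343, -0.3404, 0.1261]
tool_rot: [-3.139, 0.001, 1.505]
force: [0.9, 0.6, -0.4]
grip_width: 0.0458
finger_force: 41.9
```

```bash
python3 go.py 0.5345 -0.3435 0.0295 86
python3 - <<'E'
from h import *
im=cv2.imread("pics/top0.png");V=im.max(2);cal=get_calibration("top")
m=cv2.morphologyEx((V<60).astype(np.uint8),cv2.MORPH_CLOSE,np.ones((5,5)))
m=cv2.morphologyEx(m,cv2.MORPH_OPEN,cv2.getStructuringElement(2,(11,11)))
c=blob(m,(430,185,475,225));print(cv2.boundingRect(c),cen(c),world(cal,cen(c),.018))
E
```

```text
[-0.0059, 0.0013, 0.1932, -0.0014, 0.0006, 0.0017] t 23.35 q7 0.63
(440, 191, 27, 34) (452.81274224806197, 207.80959302325581) [[ 0.52547062 -0.34079132]]
```

Call:
{"op": "play_rows", "data": {
  "deltas": [
    [-0.005,0.001,0.06,-0.001,0,0.001,1],
    [-0.005,0.001,0.12,-0.001,0,0.001,1],
    [-0.005,0.001,0.16,-0.001,0,0.001,1],
    [-0.005,0.001,0.18,-0.001,0,0.001,1],
    [-0.005,0.001,0.187,-0.001,0,0.001,1],
    [-0.005,0.001,0.192,-0.001,0,0.001,1],
    [-0.005,0.001,0.192,-0.001,0,0.001,1],
    [-0.005,0.001,0.192,-0.001,0,0.001,1],
    [-0.005,0.001,0.192,-0.001,0,0.001,1]
  ]
}}

```text
clock: 24.25
position: [0.5345, -0.3447, 0.0314]
tool_rot: [3.141, 0.002, 1.501]
force: [-0.4, -0.4, 0.3]
grip_width: 0.0465
finger_force: 41.9
```

Run:
```python
from h import *
im=grab_frame("wrist")[:,:,::-1].copy()
cv2.imwrite("pics/w10.png",im[150:,140:500]); s=observe(); print(s["position"],s["force"])
```

```text
[ 0.53446363 -0.34465177  0.03123746] [-0.73305605  0.10149826 -0.87429817]
```

View pics/w10.png

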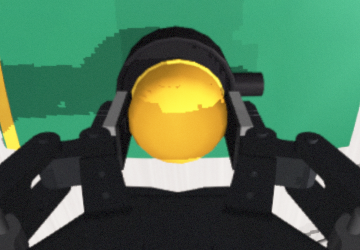

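The lens is centred over the housing laterally (lens x≈178, housing ≈175). I'll ease it down 2 mm and release.

Call:
{"op": "play_rows", "data": {
  "deltas": [
    [0.002,0,0.003,0,0,0,1],
    [0.002,0,0.004,0,0,0,1],
    [0.002,0,0.004,0,0,0,1],
    [0.002,0,0.004,0,0,0,1]
  ]
}}

```text
clock: 24.7
position: [0.5345, -0.3436, 0.0293]
tool_rot: [3.141, 0.002, 1.501]
force: [-2.1, 1.5, 9.2]
grip_width: 0.0461
finger_force: 42.8
```

Call:
{"op": "play_rows", "data": {
  "deltas": [
    [0,0,0,0,0,0,0.42],
    [0,0,0,0,0,0,0.3],
    [0,0,0,0,0,0,0.2],
    [0,0,0,0,0,0,0.2],
    [0,0,-0.05,0,0,0,0.2],
    [0,0,-0.13,0,0,0,0.2],
    [0,0,-0.22,0,0,0,0],
    [0,0,-0.22,0,0,0,0],
    [0,0,-0.22,0,0,0,0],
    [0,0,-0.22,0,0,0,0]
  ]
}}

```text
clock: 25.7
position: [0.534, -0.3429, 0.1379]
tool_rot: [-3.141, 0.002, 1.501]
force: [-0.3, -0.4, -0.5]
grip_width: 0.0851
finger_force: 0.0
```

Run:
```python
from h import *
cal=get_calibration("wrist");im=grab_frame("wrist")[:,:,::-1].copy()
cv2.imwrite("pics/w11.png",im)
H,S,V=cv2.split(cv2.cvtColor(im,cv2.COLOR_BGR2HSV))
g=blob(((H>15)&(H<35)&(S>120)).astype(np.uint8),(240,120,400,300)); print(cv2.boundingRect(g),world(cal,cen(g),.039,True))
```

```text
(288, 166, 62, 64) [[ 0.53403879 -0.34144595]]
```

View pics/w11.png

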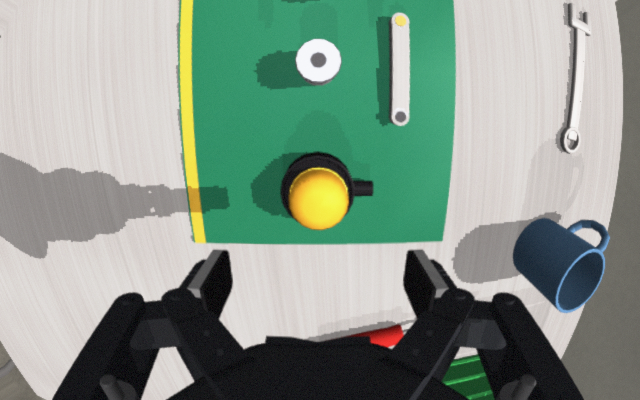

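The lens is seated at (0.534, -0.3415), within about 1 mm of the housing centre. Contact came at floor height and the fingers are clear, so I'm handing in.

```bash
python3 -c "
from workcell import *
print(job_done())"
```

```text
the job is handed in; nothing more can be done
None
```

I laid out the weight, gauge, cup and lens in the order you gave and handed the job in at about 26 s; by my camera measurements every position I checked is within tolerance, but the hand-in call returned no verdict.

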